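Sweep the burnt biscuits into the reject tray

TASK

With closed fingers, sweep the three burnt, nearly black biscuits along the white cooling board and off its end, so that all three drop into the bare steel reject tray. Only push them: do not pick up any biscuit, and leave the golden biscuits, the ring cutter and the dough scraper where they are.

Things in the scene. Friction and masses are not known exactly. Their poses are not given: they have to be found in the camera images.
- board: fixed raised white cooling board, 310 mm along its own x (depth), 300 mm along its own y (length), its flat top 50 mm above the table; no rim. Origin at the centre of its footprint at table height; at yaw 0 its axes are those of the world, and it is turned by at most 0.12 rad. The two trays stand right against its two y ends
- reject_tray: fixed open tray of bare steel, 270 mm along its own x, 130 mm along its own y, rim 42 mm above the table (8 mm below the board's top), walls and floor 3 mm. It stands 2 mm from the board's +y end or its -y end (varies), parallel with the board, its middle 30 mm nearer the robot than the board's. Origin at the centre of its underside
- good_tray: fixed open blue plastic tray of the same size at the other end of the board, with two golden biscuits in it. Origin at the centre of its underside
- burnt1_center (a point): burnt, nearly black round biscuit on the board, 42 mm across, 12 mm thick, about 25 g, lying flat. This point is its centre, 6 mm above its underside. It slides without rolling when pushed low on its edge. The four biscuits on the board lie in four rows along the board's y, about 62 mm apart in the board's x (which row is which varies), so each has a clear straight way to either end
- burnt2_center (a point): burnt, nearly black round biscuit on the board, 42 mm across, 12 mm thick, about 25 g, lying flat. This point is its centre, 6 mm above its underside. It slides without rolling when pushed low on its edge. The four biscuits on the board lie in four rows along the board's y, about 62 mm apart in the board's x (which row is which varies), so each has a clear straight way to either end
- burnt3_center (a point): burnt, nearly black round biscuit on the board, 42 mm across, 12 mm thick, about 25 g, lying flat. This point is its centre, 6 mm above its underside. It slides without rolling when pushed low on its edge. The four biscuits on the board lie in four rows along the board's y, about 62 mm apart in the board's x (which row is which varies), so each has a clear straight way to either end
- golden1_center (a point): good, golden-brown round biscuit among the burnt ones on the board, to be left where it lies; 42 mm across, 12 mm thick, about 25 g, lying flat. This point is its centre, 6 mm above its underside. It slides without rolling when pushed low on its edge
- golden2_center (a point): good, golden-brown round biscuit lying in the blue tray, to be left alone; 42 mm across, 12 mm thick, about 25 g, lying flat. This point is its centre, 6 mm above its underside. It slides without rolling when pushed low on its edge
- golden3_center (a point): good, golden-brown round biscuit lying in the blue tray, to be left alone; 42 mm across, 12 mm thick, about 25 g, lying flat. This point is its centre, 6 mm above its underside. It slides without rolling when pushed low on its edge
- cutter: steel ring pastry cutter standing on the board near its far edge, 50 mm outer diameter, 32 mm high; origin at the centre of its underside; bystander
- scraper: steel dough scraper with a wooden handle, about 90 by 130 mm, 18 mm high, flat on the table at the robot's right; origin at its underside; bystander

How it is judged:
At the end, for the whole second after the job is handed in: All three burnt biscuits are at rest inside the steel reject tray, their centres below its rim (42 mm above the table); the golden biscuits and the cutter are within 15 mm, and the scraper within 20 mm, of where they were (x of burnt1_center in the frame of reject_tray between -0.132 and 0.132 m and y of burnt1_center in the frame of reject_tray between -0.063 and 0.063 m and height (world z) of each of burnt1_center, burnt2_center, burnt3_center below 0.042 m and linear speed of each of burnt1, burnt2, burnt3 below 0.03 m/s and x of burnt2_center in the frame of reject_tray between -0.132 and 0.132 m and y of burnt2_center in the frame of reject_tray between -0.063 and 0.063 m and x of burnt3_center in the frame of reject_tray between -0.132 and 0.132 m and y of burnt3_center in the frame of reject_tray between -0.063 and 0.063 m and distance of each of golden1_center, golden2_center, golden3_center, cutter from where it was at the start of the episode below 0.015 m and distance of scraper from where it was at the start of the episode below 0.02 m); the robot touches nothing.
It fails at once if a burnt biscuit is lifted (its centre more than 30 mm above where it lies on the board) (height (world z) of any of burnt1_center, burnt2_center, burnt3_center above 0.086 m).
It fails at once if a golden biscuit, the cutter (15 mm) or the scraper (20 mm) is moved (distance of any of golden1_center, golden2_center, golden3_center, cutter from where it was at the start of the episode above 0.015 m or distance of scraper from where it was at the start of the episode above 0.02 m).
It also fails if it takes over 53 s, if anything falls off the work surface, if the arm or the gripper's body presses on something with over 40 N, if the wrist force passes 120 N, or if a joint passes its speed limit or range.

ROBOT

A 7-joint arm with a two-finger parallel gripper is mounted at the origin on the work surface. World frame = base frame: x ahead of the robot, y to its left, z up, the work surface at z = 0. Lengths are in m, angles in rad, forces in N, time in s.
With the tool pointing down it reaches from about 0.425 to 0.875 m from the base axis. Payload 4.7 kg.
Tool frame: the origin (TCP) lies between the finger pads; the fingertips stand 8 mm ahead of it and the grasp point (between the pads) lies 11 mm behind it; z points along the fingers, y is the direction in which the jaws open and shut (so a half turn about z gives the same grasp; the last joint's range is limited). The gripper opens to 87 mm and grips with 3 to 60 N. Pads are 19 mm wide; open, the fingers measure 117 mm over their backs; the gripper's body (75 mm by 190 mm) begins 51 mm behind the grasp point.
Start: joints at [1.348, 0.321, -0.07, 1.45, 0.023, 1.371, -0.057], TCP at [0.152, -0.632, 0.231] pointing down, gripper open.
Joint ranges: [-2.86, 2.86], [-0.3, 2.09], [-1.38, 1.24], [0.06, 2.45], [-1.56, 4.7], [0.09, 2.05], [-2.69, 2.69]. Speed limits (rad/s): [2.57, 2.57, 3.14, 3.14, 3.14, 3.14, 3.14].

INTERFACE

Orientations are given as a rotation vector (axis times angle).
In Python, from bench import ctrl, optics, ticket gives the robot as it stands.
- The arm moves only by the tool play_rows, never from a script. Its argument "motion" is a list of rows, each a list of 5 numbers: the closure, from 0 (fully open) to 1 (shut), then the shift along the tool's x, y, z in cm, then the turn about the tool's z in rad. In form: [[jaw, tx, ty, tz, spin], ...]. A call has 1 to 20 rows; each row shifts and turns the commanded pose from where the row before left it, along the tool's axes as they then stand; what a row does not reach is not made up. A row lasts 1/8 s, in which the tool goes at most 62.5 mm and 10.7 degrees, less where a joint would pass 70% of its speed; a pose out of reach is approached as far as the arm can. A call is refused whole if a number of a shift passes 6.25 or a number of a turn 0.188, either way. A call with a gripper value outside its range is refused whole. The fingers move at their own pace and stop on an object; "force" is the grip in N (left out, the last holds). Time passes only in rows, so rows that do not move let the fingers close. It gives the time, the measured TCP pose, the force and the opening at its end, in the units of the state.
- ctrl.get_state(): the state, without advancing time (a new reading comes with each control period).
- optics.get_image(name): name is "scene" or "top" or "wrist"; returns the picture (400x640x3 uint8, red, green, blue); there is no depth.
- optics.calibration(name): a dict with "K" (3x3 intrinsics, pixels), "pose" (4x4, takes a point from camera to world coordinates); the wrist camera has in their place "hand_eye" (4x4, takes a point from camera to tool coordinates, whose origin is the TCP and whose axes are the flange's). Camera axes: x right, y down, z forward; pixel columns grow to the right and rows downward; lengths in m; the calibration is good to about 2 mm. A picture is of the moment at which its call begins: read the wrist's pose just before it. calibration takes no time and is no camera call.
- ticket.close_job(): hands the job in, once; it reports no verdict.
The state is a dict: "time": time; "joint_positions": joint angles; "qd": joint speeds; "joint_torque": joint torques, N m; "position": TCP position; "tool_rot": TCP orientation; "ft_force": force on the tool from outside, world axes, zero at the start; "torque": the same for the moment, N m; "grip_width": opening from 0.0 (shut) to 1.0 (fully open).
Only numpy, scipy, OpenCV 4.12 (cv2) and the standard library are available. Lean on these libraries where they do the work, as an engineer would, in place of code of your own. Each camera call takes 0.05 s, during which the arm holds its last target.

## Working session

There is one attempt and no reset: what is moved stays moved. The work goes in short steps, Python scripts to look and compute and a tool call to move; the robot and the scene stay as the last step left them, time stands still between calls to the robot, and variables do not carry over. Pictures are saved under pics/ and viewed, and the job is handed in when it is done.

Besides the shell and the picture viewer there is one more tool, called after "Emit:" as a command line: name --pt "numbers of a row" for each row, then --argument value for the rest. play_rows: Moves the arm, as the interface text tells. Its arguments: {"type":"object","properties":{"motion":{"type":"array"},"force":{"type":"number"}},"required":["motion"]}

```bash
mkdir -p pics; ls; python3 - <<'E'
from bench import ctrl, optics, ticket
import cv2, numpy as np
np.set_printoptions(precision=4,suppress=True)
s=ctrl.get_state(); print(s)
for n in ("top","scene"):
    c=optics.calibration(n); print(n,c["K"],c["pose"])
    im=optics.get_image(n); cv2.imwrite(f"pics/{n}0.png",im[:,:,::-1])
E
```

```text
pics
{'time': 0.0, 'joint_positions': array([ 1.3481,  0.3218, -0.0701,  1.4516,  0.0226,  1.3708, -0.0569]), 'qd': array([-0.0012, -0.0019,  0.0007, -0.0011,  0.0024,  0.0002,  0.0002]), 'joint_torque': array([  0.0002, -49.128 ,  -0.4034, -31.2524,  -0.0639,   0.0438,
         0.0002]), 'position': array([ 0.1523, -0.6314,  0.2295]), 'tool_rot': array([-3.1178, -0.371 ,  0.0005]), 'ft_force': array([-0.1535,  0.5172,  0.1306]), 'torque': array([-0.0592,  0.0231,  0.0024]), 'grip_width': 0.9974022673354037}
top [[381.73     0.     316.9375]
 [  0.     381.73   192.1535]
 [  0.       0.       1.    ]] [[-0.0076 -0.9972  0.0744  0.4798]
 [-0.9998  0.0061 -0.0197 -0.1086]
 [ 0.0192 -0.0746 -0.997   0.9845]
 [ 0.      0.      0.      1.    ]]
scene [[369.4067   0.     324.1913]
 [  0.     369.4067 201.5883]
 [  0.       0.       1.    ]] [[ 0.1989  0.8252 -0.5286  1.0304]
 [ 0.98   -0.1653  0.1107 -0.2179]
 [ 0.004  -0.5401 -0.8416  0.7888]
 [ 0.      0.      0.      1.    ]]
```

View pics/top0.png

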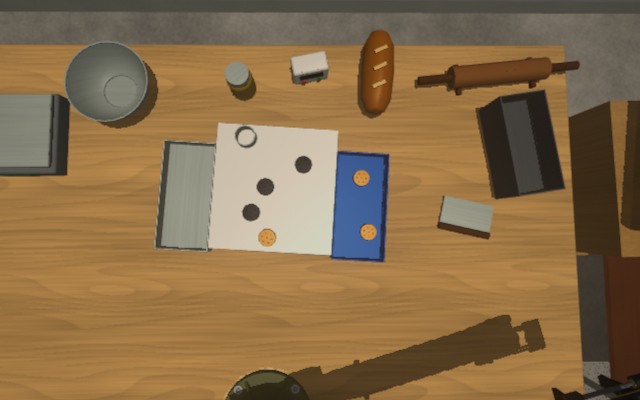

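View pics/scene0.png

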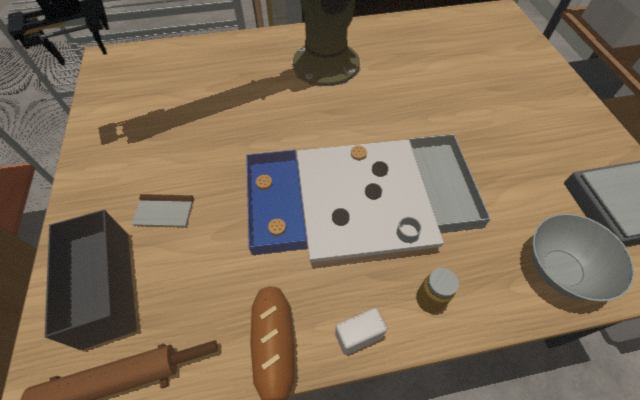

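The top view has +y to the left and +x up. The steel tray is at the board's +y end (px ~185,195). The burnt biscuits are at (303,164), (265,187) and (251,212), the golden one at (267,238), and the cutter at (246,137). Next I'll measure them.

```bash
cat > h.py <<'E'
from bench import ctrl, optics, ticket
import cv2, numpy as np
from scipy.spatial.transform import Rotation as R
np.set_printoptions(precision=4,suppress=True)
def world(name,uv,z):
    c=optics.calibration(name);K=c["K"];T=np.array(c["pose"])
    d=T[:3,:3]@np.linalg.inv(K)@np.array([uv[0],uv[1],1.]);o=T[:3,3]
    return o+d*(z-o[2])/d[2]
def blobs(mask,amin=30):
    n,l,st,ce=cv2.connectedComponentsWithStats(mask.astype(np.uint8))
    return [(ce[i],st[i]) for i in range(1,n) if st[i][4]>=amin]
E
python3 - <<'E'
from h import *
for n in("top","scene"):
    im=cv2.imread(f"pics/{n}0.png"); hsv=cv2.cvtColor(im,cv2.COLOR_BGR2HSV)
    # white board
    w=((hsv[...,2]>170)&(hsv[...,1]<40)).astype(np.uint8)
    cs,_=cv2.findContours(w,cv2.RETR_EXTERNAL,cv2.CHAIN_APPROX_NONE)
    c=max(cs,key=cv2.contourArea); 
    ap=cv2.approxPolyDP(cv2.convexHull(c),6,True)[:,0]
    print(n,"board",ap.tolist()); print(np.array([world(n,p,.05)[:2] for p in ap]))
    roi=np.zeros(w.shape,np.uint8); cv2.fillConvexPoly(roi,cv2.convexHull(c),1)
    dark=(hsv[...,2]<80)&(roi>0)
    for ce,st in blobs(dark): print("dark",ce,st[2:],world(n,ce,.058))
    g=(hsv[...,1]>110)&(hsv[...,2]>120)&(roi>0)
    for ce,st in blobs(g): print("gold",ce,st[2:],world(n,ce,.06))
uv=dict(cut=(246,137))
print("cutter",world("top",(246,137),.082),world("scene",(409,230),.07))
for p in [(165,141),(215,142),(155,247),(209,249)]: print(p,world("top",p,.042))
E
```

```text
top board [[336, 137], [330, 254], [231, 248], [219, 238], [213, 188], [312, 129]]
[[ 0.6867 -0.1754]
 [ 0.3988 -0.1576]
 [ 0.4154  0.0818]
 [ 0.4397  0.111 ]
 [ 0.5613  0.127 ]
 [ 0.7071 -0.116 ]]
dark [302.9684 164.1632] [ 15  15 190] [ 0.6178 -0.0932  0.058 ]
dark [264.9799 186.4121] [ 17  16 199] [ 0.5638 -0.0007  0.058 ]
dark [250.6502 211.8128] [ 16  16 203] [0.5023 0.0337 0.058 ]
gold [266.7522 237.0796] [ 17  17 226] [ 0.4414 -0.0055  0.06  ]
scene board [[408, 140], [442, 242], [310, 258], [297, 151]]
[[ 0.419   0.137 ]
 [ 0.7224  0.1149]
 [ 0.7024 -0.1797]
 [ 0.3989 -0.159 ]]
dark [379.5455 168.6667] [ 14  14 165] [0.5028 0.0331 0.058 ]
dark [372.9945 191.1257] [ 15  15 183] [ 0.5651 -0.0012  0.058 ]
dark [340.1832 216.6188] [ 16  16 202] [ 0.6186 -0.094   0.058 ]
dark [411.4933 222.72  ] [17 11 75] [0.6661 0.0612 0.058 ]
dark [407.3857 238.2714] [18  8 70] [0.7019 0.0395 0.058 ]
gold [358.2639 151.7986] [ 15  12 144] [ 0.4409 -0.006   0.06  ]
cutter [0.6803 0.0421 0.082 ] [0.6885 0.0453 0.07  ]
(165, 141) [0.6798 0.249  0.042 ]
(215, 142) [0.6769 0.1255 0.042 ]
(155, 247) [0.4189 0.2674 0.042 ]
(209, 249) [0.4129 0.1368 0.042 ]
```

```bash
python3 - <<'E'
from h import *
im=cv2.imread("pics/top0.png")[110:270,140:400]; cv2.imwrite("pics/topz.png",cv2.resize(im,None,fx=3,fy=3,interpolation=cv2.INTER_CUBIC))
E
```

```text
(no output)
```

View pics/topz.png

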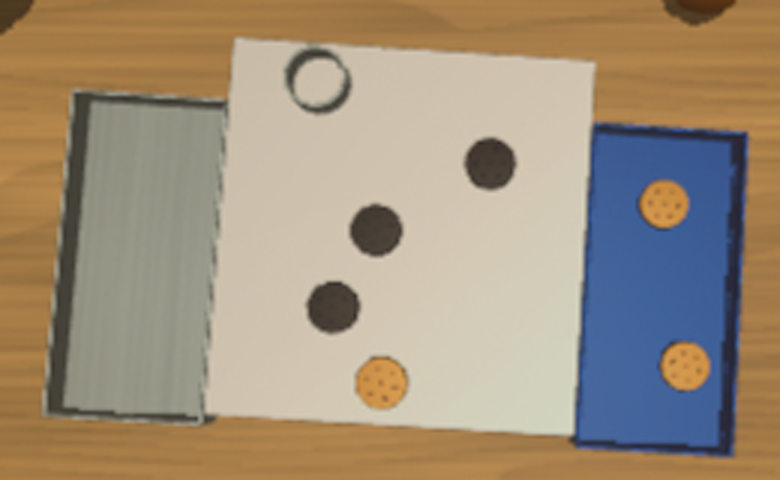

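Emit:
play_rows --pt "1 0 0 0 -0.18" --pt "1 0 0 0 -0.18" --pt "1 0 0 0 -0.18" --pt "1 0 0 0 -0.18" --pt "1 0 0 0 -0.18" --pt "1 0 0 0 -0.18" --pt "1 0 0 0 -0.18" --pt "1 0 0 0 0" --pt "1 0 0 0 0" --force 20

```text
time: 1.23
position: [0.1523, -0.6318, 0.2302]
tool_rot: [-2.305, -2.134, -0.0]
ft_force: [-0.9, 0.1, -0.8]
grip_width: 0.062
```

```bash
cat >> h.py <<'E'
C0=np.array([0.561,-0.022]);YAW=-0.071
def b2w(x,y): 
    c,s=np.cos(YAW),np.sin(YAW); return C0+np.array([c*x-s*y,s*x+c*y])
def w2b(p):
    c,s=np.cos(YAW),np.sin(YAW); d=np.array(p[:2])-C0; return np.array([c*d[0]+s*d[1],-s*d[0]+c*d[1]])
def where(): 
    s=ctrl.get_state(); M=R.from_rotvec(s["tool_rot"]).as_matrix()
    print("t",s["time"],"pos",s["position"],"board",w2b(s["position"]),"yaw",np.arctan2(M[1,0],M[0,0]),"want",np.pi/2+YAW,"tilt",M[:,2],"F",s["ft_force"],"w",s["grip_width"]); print("q",s["joint_positions"])
    return s,M
def to(x,y,z):
    s,M=where(); w=b2w(x,y); d=np.array([*w,z])-s["position"]; print("target",w,z,"tool shift cm",100*M.T@d)
E
python3 - <<'E'
from h import *
for n,p in dict(A=(.618,-.0935),B=(.5645,-.001),C=(.5027,.0335),G=(.441,-.006),cut=(.683,.043)).items(): print(n,w2b(p))
to(.062,-.118,.12)
E
```

```text
A [ 0.0619 -0.0673]
B [0.002  0.0212]
C [-0.0621  0.0512]
G [-0.1208  0.0074]
cut [0.1171 0.0735]
t 1.225 pos [ 0.1523 -0.6318  0.2302] board [-0.3644 -0.6372] yaw 1.4937273530789847 want 1.4997963267948966 tilt [-0.0002  0.0005 -1.    ] F [-0.8814  0.1128 -0.763 ] w 0.062204305330607335
q [ 1.4762  0.3309 -0.2345  1.4455  0.0771  1.3748  1.1619]
target [ 0.6145 -0.1441] 0.12 tool shift cm [52.1733 42.3256 11.0393]
```

Emit:
play_rows --pt "1 3.72 3.02 0 0" --pt "1 3.72 3.02 0 0" --pt "1 3.72 3.02 0 0" --pt "1 3.72 3.02 0 0" --pt "1 3.72 3.02 0 0" --pt "1 3.72 3.02 0 0" --pt "1 3.72 3.02 0 0" --pt "1 3.72 3.02 0 0" --pt "1 3.72 3.02 0 0" --pt "1 3.72 3.02 0 0" --pt "1 3.72 3.02 0 0" --pt "1 3.72 3.02 0 0" --pt "1 3.72 3.02 0 0" --pt "1 3.72 3.02 0 0" --pt "1 0 0 3 0" --pt "1 0 0 3 0" --pt "1 0 0 3 0" --pt "1 0 0 0 0"

```text
time: 3.48
position: [0.6107, -0.1436, 0.138]
tool_rot: [-2.3, -2.133, 0.005]
ft_force: [-0.0, 0.4, 0.0]
grip_width: 0.008
```

```bash
python3 - <<'E'
from h import *
to(.062,-.118,.062)
im=optics.get_image("wrist");cv2.imwrite("pics/w1.png",im[:,:,::-1])
im=optics.get_image("top");cv2.imwrite("pics/t1.png",im[:,:,::-1])
E
```

```text
t 3.475 pos [ 0.6107 -0.1436  0.138 ] board [ 0.0582 -0.1178] yaw 1.495286431833952 want 1.4997963267948966 tilt [-0.0052  0.0012 -1.    ] F [-0.0343  0.3731  0.0155] w 0.007658903155484721
q [ 0.6918  0.4062 -0.6351  1.6026  0.2514  1.2215 -0.0678]
target [ 0.6145 -0.1441] 0.062 tool shift cm [-0.0284  0.4233  7.5935]
```

View pics/w1.png

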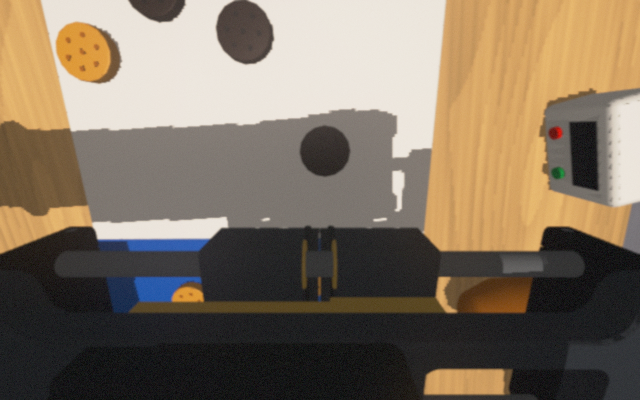

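View pics/t1.png

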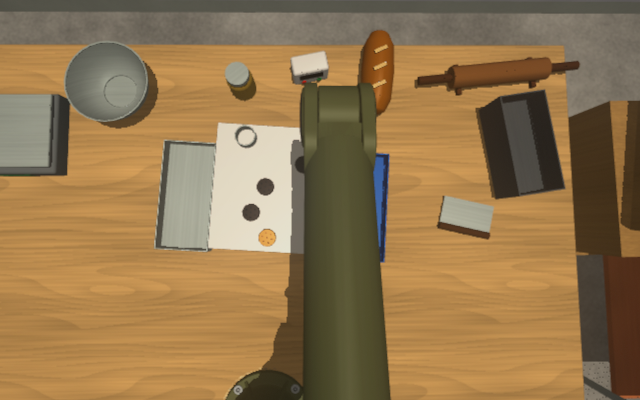

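```bash
python3 - <<'E'
from h import *
c=optics.calibration("wrist");print(c["K"],c["hand_eye"])
K=np.array(c["K"]);H=np.array(c["hand_eye"])
s,M=where()
T=np.eye(4);T[:3,:3]=M;T[:3,3]=s["position"];W=T@H
def px(p): 
    q=np.linalg.inv(W)@np.array([*p,1]); q=K@q[:3]; return q[:2]/q[2]
def wd(uv,z):
    d=W[:3,:3]@np.linalg.inv(K)@np.array([*uv,1.]);o=W[:3,3]; return o+d*(z-o[2])/d[2]
im=cv2.imread("pics/w1.png");hsv=cv2.cvtColor(im,cv2.COLOR_BGR2HSV)
m=(hsv[...,2]<75); m[225:]=0
for ce,st in blobs(m,300): print(ce,st,wd(ce,.061),w2b(wd(ce,.061)))
print("tip",px(s["position"]+M[:,2]*.008))
for dx in(-.015,.015): print(px(s["position"]+M@[.0095,dx,.008]),end=" ")
E
```

```text
[[276.9204   0.     319.0202]
 [  0.     276.9204 200.6894]
 [  0.       0.       1.    ]] [[-0.0002 -0.9663 -0.2574  0.0702]
 [ 1.     -0.0006  0.0013  0.0002]
 [-0.0014 -0.2574  0.9663 -0.1545]
 [ 0.      0.      0.      1.    ]]
t 3.575 pos [ 0.613  -0.1438  0.1413] board [ 0.0605 -0.1178] yaw 1.4958193223385108 want 1.4997963267948966 tilt [ 0.0006 -0.0001 -1.    ] F [0.2994 0.2308 0.3833] w 0.003888822986672624
q [ 0.6921  0.4037 -0.6364  1.5987  0.2512  1.2217 -0.0671]
[157.7267   7.8994] [130   0  54  21 666] [0.5062 0.0199 0.061 ] [-0.0576  0.0379]
[583.9567 153.9208] [ 569  121   30   70 1780] [ 0.8394 -0.1125  0.061 ] [ 0.2841 -0.0705]
[324.4657 150.9102] [ 300  126   50   50 1881] [ 0.6219 -0.0935  0.061 ] [ 0.0658 -0.0671]
tip [318.4152 241.7532]
[294.3413 227.6272] [342.4601 227.5945]
```

Emit:
play_rows --pt "1 0 0.15 1.9 -0.004" --pt "1 0 0 1.9 0" --pt "1 0 0 1.9 0" --pt "1 0 0 1.2 0" --pt "1 0 0 1.0 0" --pt "1 0 0 0 0" --pt "1 0 0 0 0"

```text
time: 4.45
position: [0.6146, -0.1439, 0.0621]
tool_rot: [2.297, 2.142, 0.001]
ft_force: [0.1, 1.1, -0.8]
grip_width: 0.004
```

```bash
python3 - <<'E'
from h import *
to(.0622,-.100,.062)
im=optics.get_image("wrist");cv2.imwrite("pics/w2.png",im[:,:,::-1])
E
```

```text
t 4.45 pos [ 0.6146 -0.1439  0.0621] board [ 0.0621 -0.1178] yaw 1.5008336971432599 want 1.4997963267948966 tilt [ 0.0009 -0.0002 -1.    ] F [ 0.1318  1.0638 -0.8445] w 0.003955995301741058
q [ 0.6692  0.484  -0.6105  1.6661  0.3062  1.0876 -0.1008]
target [ 0.6159 -0.1262] 0.062 tool shift cm [1.7778 0.0117 0.0061]
```

View pics/w2.png

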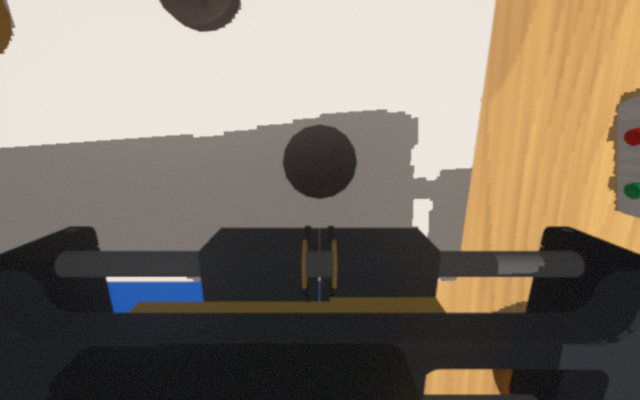

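Emit:
play_rows --pt "1 0.6 0 0 0" --pt "1 0.8 0 0 0" --pt "1 1.2 0 0 0" --pt "1 1.6 0 0 0" --pt "1 1.6 0 0 0" --pt "1 1.6 0 0 0" --pt "1 1.6 0 0 0" --pt "1 1.2 0 0 0" --pt "1 0.6 0 0 0" --pt "1 0 0 0 0"

```text
time: 5.75
position: [0.6216, -0.0356, 0.0615]
tool_rot: [-2.297, -2.143, 0.0]
ft_force: [0.3, -0.9, -0.8]
grip_width: -0.0
```

```bash
python3 - <<'E'
from h import *
to(.0622,.157,.062)
im=optics.get_image("wrist");cv2.imwrite("pics/w3.png",im[:,:,::-1])
E
```

```text
t 5.75 pos [ 0.6216 -0.0356  0.0615] board [ 0.0614 -0.0093] yaw 1.5014822755248622 want 1.4997963267948966 tilt [-0.0001  0.0001 -1.    ] F [ 0.3161 -0.8983 -0.8085] w -6.5975580960645505e-06
q [ 0.5252  0.4765 -0.6421  1.6872  0.3159  1.0839 -0.2824]
target [0.6342 0.1302] 0.062 tool shift cm [16.6295  0.1031 -0.0533]
```

View pics/w3.png

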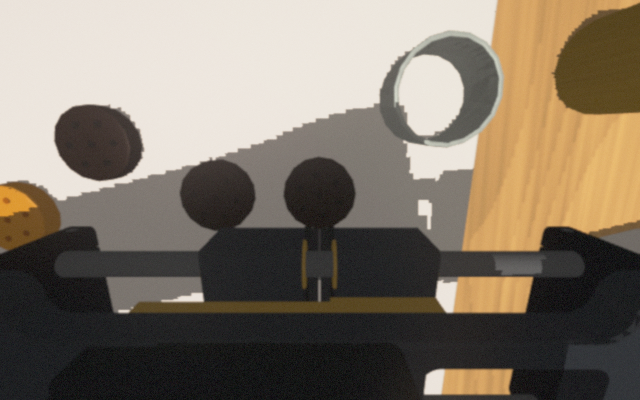

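The biscuit is still centred on the fingers (px 319,192). The cutter at (441,88) is clear of its path, and so is burnt B at (217,194).

Emit:
play_rows --pt "1 0.8 0 0 0" --pt "1 1.4 0 0 0" --pt "1 1.6 0 0 0" --pt "1 1.6 0 0 0" --pt "1 1.6 0 0 0" --pt "1 1.6 0 0 0" --pt "1 1.6 0 0 0" --pt "1 1.6 0 0 0" --pt "1 1.6 0 0 0" --pt "1 1.6 0 0 0" --pt "1 1.6 0 0 0" --pt "1 0 0 0 0" --pt "1 0 0 0 0"

```text
time: 7.42
position: [0.6333, 0.1288, 0.0614]
tool_rot: [2.298, 2.142, -0.001]
ft_force: [0.6, -0.4, 0.4]
grip_width: 0.005
```

```bash
python3 - <<'E'
from h import *
to(.002,-.033,.11)
im=optics.get_image("wrist");cv2.imwrite("pics/w4.png",im[:,:,::-1])
im=optics.get_image("scene");cv2.imwrite("pics/s4.png",im[:,:,::-1])
E
```

```text
t 7.425 pos [0.6333 0.1288 0.0614] board [0.0614 0.1556] yaw 1.5004521802964923 want 1.4997963267948966 tilt [-0.0002 -0.0008 -1.    ] F [ 0.5845 -0.3995  0.3996] w 0.005331568579466711
q [ 0.2693  0.5317 -0.6676  1.6235  0.3584  1.1123 -0.5622]
target [ 0.5607 -0.0551] 0.11 tool shift cm [-18.8595  -5.9567  -4.8484]
```

View pics/w4.png

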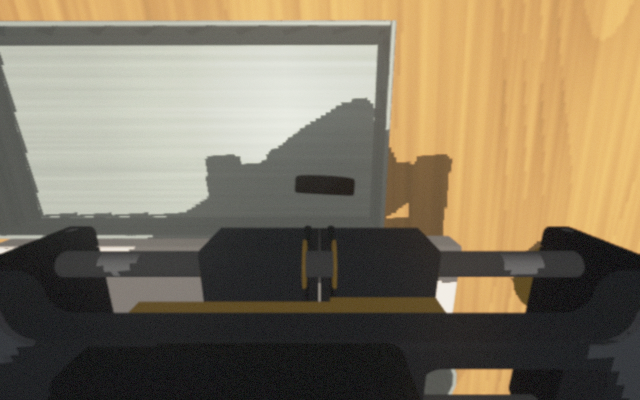

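View pics/s4.png

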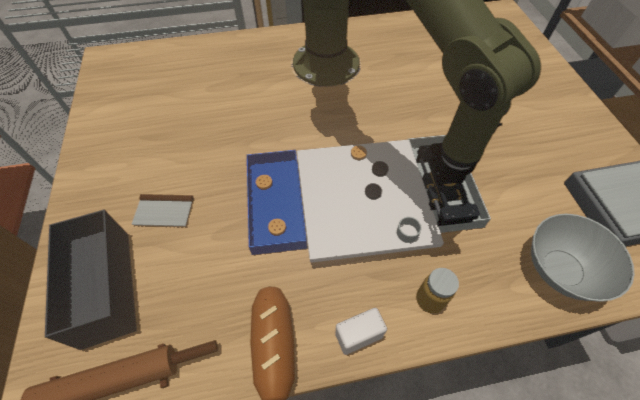

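Burnt 1 is in the tray, apparently standing on edge at px (325,185). I'll recheck it later. Next is burnt B.

Emit:
play_rows --pt "1 0 0 -2.5 0" --pt "1 0 0 -2.5 0" --pt "1 -3.14 -1.0 0 0" --pt "1 -3.14 -1.0 0 0" --pt "1 -3.14 -1.0 0 0" --pt "1 -3.14 -1.0 0 0" --pt "1 -3.14 -1.0 0 0" --pt "1 -3.14 -1.0 0 0" --pt "1 0 0 0 0" --pt "1 0 0 0 0"

```text
time: 8.78
position: [0.5604, -0.0542, 0.1117]
tool_rot: [2.298, 2.141, 0.001]
ft_force: [1.3, 0.7, -0.2]
grip_width: 0.002
```

```bash
python3 - <<'E'
from h import *
to(.002,-.033,.062)
im=optics.get_image("wrist");cv2.imwrite("pics/w5.png",im[:,:,::-1])
E
```

```text
t 8.775 pos [ 0.5604 -0.0542  0.1117] board [ 0.0016 -0.0321] yaw 1.5001300447689057 want 1.4997963267948966 tilt [ 0.0005  0.0003 -1.    ] F [ 1.2647  0.7175 -0.2459] w 0.0015030720850763147
q [ 0.6326  0.2948 -0.6723  1.7948  0.202   1.1211 -0.1777]
target [ 0.5607 -0.0551] 0.062 tool shift cm [-0.0876  0.0326  4.9742]
```

View pics/w5.png

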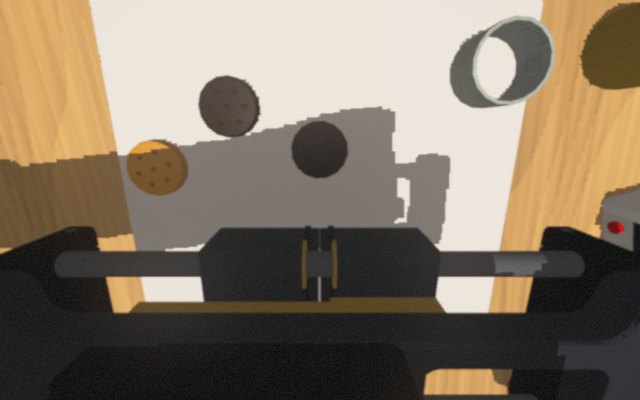

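B is centred at px (320,150), so I'll descend and sweep it.

Emit:
play_rows --pt "1 0 0 1.7 0" --pt "1 0 0 1.7 0" --pt "1 0 0 1.0 0" --pt "1 0 0 0.6 0" --pt "1 0 0 0 0" --pt "1 0.6 0 0 0" --pt "1 1.0 0 0 0" --pt "1 1.4 0 0 0" --pt "1 1.6 0 0 0" --pt "1 1.6 0 0 0" --pt "1 1.6 0 0 0" --pt "1 1.0 0 0 0" --pt "1 0.4 0 0 0" --pt "1 0 0 0 0"

```text
time: 10.58
position: [0.5666, 0.0375, 0.0614]
tool_rot: [-2.298, -2.143, 0.0]
ft_force: [0.3, -0.1, -0.1]
grip_width: 0.006
```

```bash
python3 - <<'E'
from h import *
to(.002,.157,.062)
im=optics.get_image("wrist");cv2.imwrite("pics/w6.png",im[:,:,::-1])
E
```

```text
t 10.575 pos [0.5666 0.0375 0.0614] board [0.0014 0.0598] yaw 1.5009553028178377 want 1.4997963267948966 tilt [-0.0002 -0.0002 -1.    ] F [ 0.3256 -0.1275 -0.146 ] w 0.005971409285158045
q [ 0.4708  0.3739 -0.686   1.8248  0.272   1.0388 -0.3908]
target [0.5741 0.1345] 0.062 tool shift cm [ 9.7234  0.0721 -0.0586]
```

View pics/w6.png

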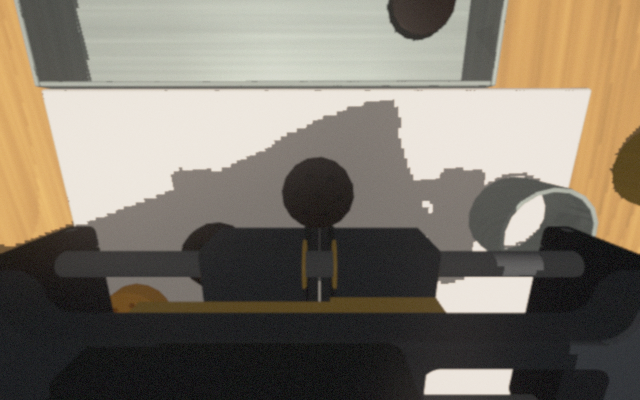

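Burnt 1 now lies flat in the tray (px 421,10). B is centred at (318,192), so I'll finish that sweep.

Emit:
play_rows --pt "1 0.8 0 0 0" --pt "1 1.2 0 0 0" --pt "1 1.5 0 0 0" --pt "1 1.5 0 0 0" --pt "1 1.5 0 0 0" --pt "1 1.6 0 0 0" --pt "1 1.6 0 0 0" --pt "1 0 0 0 0" --pt "1 0 0 0 0" --pt "1 0 0 -2.5 0" --pt "1 0 0 -2.5 0" --pt "1 0 0 0 0" --pt "1 0 0 0 0"

```text
time: 12.25
position: [0.5731, 0.1332, 0.1108]
tool_rot: [-2.299, -2.141, 0.002]
ft_force: [-1.0, 0.1, -0.7]
grip_width: 0.006
```

```bash
python3 - <<'E'
from h import *
to(-.062,-.002,.11)
im=optics.get_image("wrist");cv2.imwrite("pics/w7.png",im[:,:,::-1])
E
```

```text
t 12.25 pos [0.5731 0.1332 0.1108] board [0.0011 0.1557] yaw 1.4996712802629915 want 1.4997963267948966 tilt [-0.0009 -0.0008 -1.    ] F [-0.955   0.1473 -0.6994] w 0.006293880993081294
q [ 0.3323  0.3676 -0.7279  1.7305  0.266   1.1459 -0.5447]
target [ 0.499  -0.0196] 0.11 tool shift cm [-15.7703  -6.3048   0.0948]
```

View pics/w7.png

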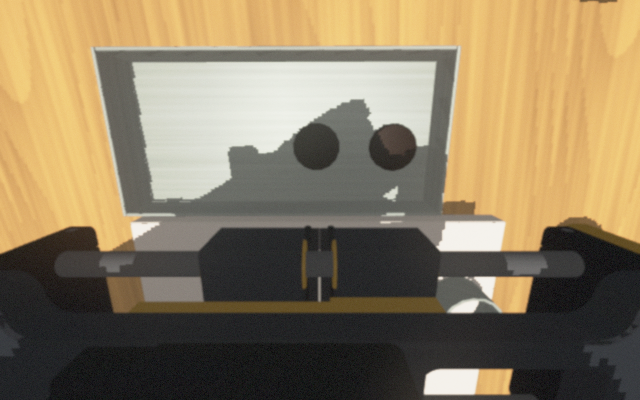

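Both burnt biscuits lie flat in the tray at px (316,147) and (392,147). Next is C.

Emit:
play_rows --pt "1 -3.15 -1.26 0 0" --pt "1 -3.15 -1.26 0 0" --pt "1 -3.15 -1.26 0 0" --pt "1 -3.15 -1.26 0 0" --pt "1 -3.15 -1.26 0 0" --pt "1 0 0 0 0" --pt "1 0 0 0 0"

```text
time: 13.18
position: [0.4994, -0.018, 0.111]
tool_rot: [-2.297, -2.142, 0.0]
ft_force: [-0.8, 0.5, -0.2]
grip_width: 0.007
```

```bash
python3 - <<'E'
from h import *
to(-.062,-.002,.062)
im=optics.get_image("wrist");cv2.imwrite("pics/w8.png",im[:,:,::-1])
E
```

```text
t 13.175 pos [ 0.4994 -0.018   0.111 ] board [-0.0617 -0.0004] yaw 1.5008382342334834 want 1.4997963267948966 tilt [-0.0006  0.0006 -1.    ] F [-0.7841  0.4513 -0.1759] w 0.006842933343969246
q [ 0.6373  0.1518 -0.6961  1.9414  0.109   1.0865 -0.174 ]
target [ 0.499  -0.0196] 0.062 tool shift cm [-0.1674 -0.0241  4.9036]
```

View pics/w8.png

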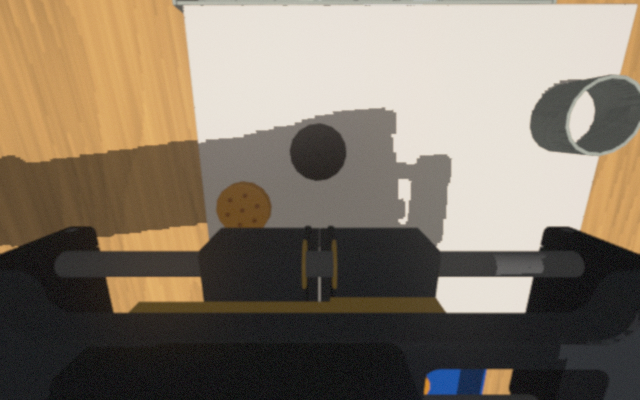

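C is centred at px (318,152), and golden at (243,205) is clear by the same spacing that worked in the earlier pass.

Emit:
play_rows --pt "1 0 0 1.7 0" --pt "1 0 0 1.7 0" --pt "1 0 0 1.0 0" --pt "1 0 0 0.5 0" --pt "1 0 0 0 0" --pt "1 0.6 0 0 0" --pt "1 1.0 0 0 0" --pt "1 1.4 0 0 0" --pt "1 1.6 0 0 0" --pt "1 1.0 0 0 0" --pt "1 0.4 0 0 0" --pt "1 0 0 0 0"

```text
time: 14.72
position: [0.5037, 0.0416, 0.0625]
tool_rot: [-2.297, -2.143, 0.0]
ft_force: [0.0, -0.2, 0.5]
grip_width: 0.003
```

```bash
python3 - <<'E'
from h import *
to(-.062,.157,.062)
im=optics.get_image("wrist");cv2.imwrite("pics/w9.png",im[:,:,::-1])
E
```

```text
t 14.725 pos [0.5037 0.0416 0.0625] board [-0.0616  0.0594] yaw 1.5013159541202534 want 1.4997963267948966 tilt [-0.0001 -0.0001 -1.    ] F [ 0.0424 -0.1686  0.4875] w 0.0026599846938116577
q [ 0.522   0.2402 -0.719   1.9718  0.1878  0.9959 -0.3551]
target [0.5103 0.139 ] 0.062 tool shift cm [ 9.7584 -0.0229  0.0452]
```

View pics/w9.png

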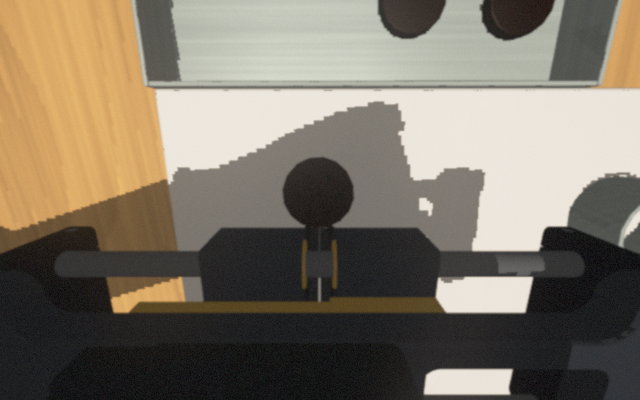

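Centred at (318,192), so I'll push it off the end, lift and back away.

Emit:
play_rows --pt "1 0.8 0 0 0" --pt "1 1.2 0 0 0" --pt "1 1.5 0 0 0" --pt "1 1.5 0 0 0" --pt "1 1.5 0 0 0" --pt "1 1.6 0 0 0" --pt "1 1.6 0 0 0" --pt "1 0 0 0 0" --pt "1 0 0 0 0" --pt "1 0 0 -3 0" --pt "1 0 0 -4 0" --pt "1 0 0 -4 0" --pt "1 0 0 -4 0" --pt "1 -3 0 0 0" --pt "1 -3 0 0 0" --pt "1 0 0 0 0" --pt "1 0 0 0 0"

```text
time: 16.9
position: [0.5063, 0.0784, 0.2125]
tool_rot: [-2.298, -2.141, -0.0]
ft_force: [-0.1, 1.1, -1.0]
grip_width: 0.004
```

```bash
python3 - <<'E'
from h import *
where()
for n in("wrist","top","scene"):
    im=optics.get_image(n);cv2.imwrite(f"pics/{n}10.png",im[:,:,::-1])
E
```

```text
t 16.9 pos [0.5063 0.0784 0.2125] board [-0.0617  0.0963] yaw 1.5001717034870339 want 1.4997963267948966 tilt [-0.      0.0002 -1.    ] F [-0.1225  1.0997 -0.9795] w 0.0035273966502173976
q [ 0.5166  0.0827 -0.7513  1.7909  0.0585  1.2906 -0.3198]
```

View pics/wrist10.png

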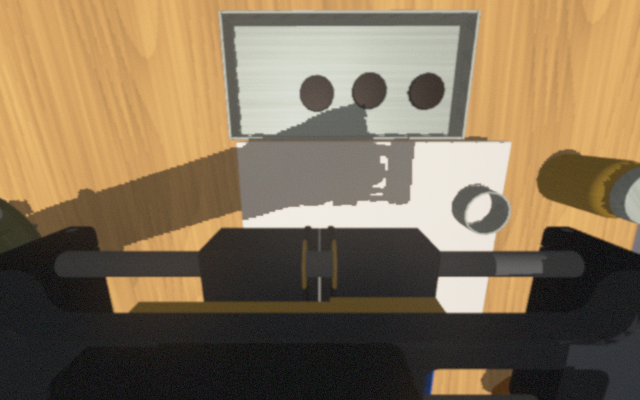

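View pics/scene10.png

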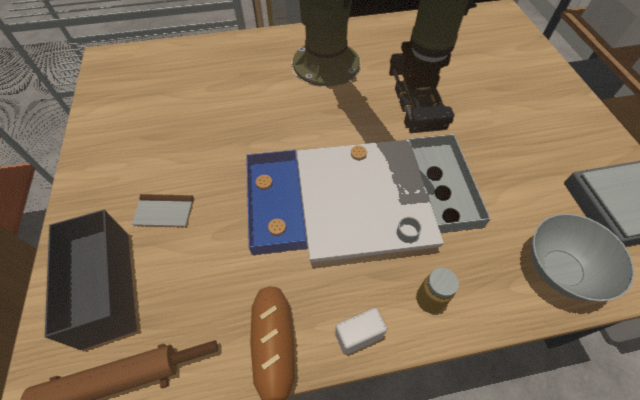

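All three lie in the tray, at px (435,173), (442,193) and (451,215) in the scene view. Before handing in, I'll check numerically that they're at rest and the other objects haven't moved.

```bash
python3 - <<'E'
from h import *
a=cv2.imread("pics/scene0.png");b=cv2.imread("pics/scene10.png")
c=optics.get_image("scene")[:,:,::-1]
for nm,(x0,x1,y0,y1) in dict(gold1=(346,372,143,161),gold2=(254,274,172,190),gold3=(267,288,217,236),cutter=(395,424,215,245),scraper=(130,196,192,230)).items():
    A,B=[cv2.cvtColor(i[y0:y1,x0:x1],cv2.COLOR_BGR2GRAY).astype(np.float32) for i in(a,b)]
    print(nm,"mean diff",np.abs(A-B).mean(),"shift px",cv2.phaseCorrelate(A,B)[0])
print("tray motion diff",np.abs(c[140:230,415:485].astype(int)-b[140:230,415:485]).mean())
for p in [(435,173),(442,193),(451,215)]: 
    w=w2b(world("scene",p,.01)); print("tray frame",w[0]+.03, w[1]-.217)
print(ticket.close_job())
E
```

```text
gold1 mean diff 3.6303418 shift px (0.3524131658552516, -0.014894051720855117)
gold2 mean diff 3.7305555 shift px (-0.2648841422971735, 0.06423875360509079)
gold3 mean diff 3.6240602 shift px (-0.05585431356767323, 0.029410815291669223)
cutter mean diff 3.7057471 shift px (-0.050926467463508374, 0.03921984464979644)
scraper mean diff 3.9230464 shift px (0.030361333426895953, -0.020436559438898882)
tray motion diff 1.8142857142857143
tray frame -0.03516056908726338 -0.009874551611694399
tray frame 0.028946730172742678 -0.010618943048507024
tray frame 0.09484558366729903 -0.008212380534114216
the job is handed in; nothing more can be done
None
```

All three burnt biscuits are in the steel reject tray, and the job is handed in. I swept them one at a time with closed fingers, straight along their rows and off the board's +y end, then lifted the arm clear. Robot time was about 17 s of the 53 s allowed.

- **Burnt biscuits:** all three lie flat in the tray. In the tray's frame they sit at x ≈ -0.035, 0.029 and 0.095 m, with y ≈ -0.01 m for each, inside the limits. Two pictures taken shortly apart showed no motion in the tray. The first biscuit briefly stood on its edge when it landed, but was flat in the next picture.
- **Other objects:** the golden biscuits, cutter and scraper shifted by less than 0.4 px between the first and last scene pictures, which is within measurement noise.
- **Contact:** the wrist force readings after each move stayed around 1 N, and the gripper touches nothing.

No check failed or disagreed. The hand-in gives no verdict, so these are only my own measurements.

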